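# Put the copper link back in the rear bay of the parts drawer

## Robot

A 7-joint arm with a two-finger parallel gripper is mounted at the origin on a cart in front of the work surface, level with it; the furniture and walls round the work are solid. World frame = base frame: x ahead of the robot, y to its left, z up, the work surface at z = 0. Lengths are in m, angles in rad, forces in N, time in s.
With the tool pointing down it reaches from about 0.35 to 0.9 m from the base axis. Payload 19.9 kg.
Tool frame: the origin (TCP) lies midway between the tips of the shut fingers; the grasp point (between the pads) lies 19 mm behind it (arm.hold_point_z is the distance from the TCP to the grasp point, in m); z points along the fingers, y is the direction in which the jaws open and shut (so a half turn about z gives the same grasp; the last joint's range is limited). The gripper opens to 94 mm and grips with 3 to 60 N. Pads are 16 mm wide; open, the fingers measure 119 mm over their backs; the gripper's body (75 mm by 177 mm) begins 78 mm behind the grasp point.
Start: joints at [1.294, 0.417, -0.01, 1.614, 0.005, 1.111, -0.053], TCP at [0.146, -0.608, 0.205] pointing down, gripper open.
Joint ranges: [-2.81, 2.81], [-0.39, 2.02], [-1.27, 1.25], [0.06, 2.57], [-1.19, 4.33], [0.19, 2], [-2.82, 2.82]. Speed limits (rad/s): [1.89, 1.89, 2.39, 2.39, 3.01, 3.01, 3.01].

## Interface

Orientations are given as a 3x3 rotation matrix whose columns are the frame's x, y, z axes.
In Python, from plant import arm gives the robot as it stands.
- The arm moves only by the tool send_rows, never from a script. Its argument "steps" is a list of rows, each an object with "slide": the shift along the tool's x, y, z in m, a list of three; "turn": the turn, a rotation vector about the tool's x, y, z in degrees, a list of three; "claw": the opening, from 0 (shut) to 1 (fully open). A call has 1 to 5 rows; each row is the pose to reach, as a shift and turn from the pose measured when the call began, along the tool's axes at that moment; what a row does not reach only later rows make up. A row lasts 1/8 s, in which the tool goes at most 62.5 mm and 10.7 degrees, less where a joint would pass 70% of its speed; a pose out of reach is approached as far as the arm can. A call with a gripper value outside its range is refused whole. The fingers move at their own pace and stop on an object; "force" is the grip in N (left out, the last holds). Time passes only in rows, so rows that repeat a pose let the fingers close. It gives the time, the measured TCP pose, the force and the opening at its end, in the units of the state.
- arm.get_obs(): the state, without advancing time (a new reading comes with each control period).
- arm.camera(name): name is "side" or "top"; returns the picture (400x640x3 uint8, red, green, blue); there is no depth.
- arm.camera_model(name): a dict with "fx", "fy", "cx", "cy" (pixels), "R" (3x3) and "t" (3): a world point X has camera coordinates R X + t. Camera axes: x right, y down, z forward; pixel columns grow to the right and rows downward; lengths in m; the calibration is good to about 2 mm. A picture is of the moment at which its call begins. camera_model takes no time and is no camera call.
- arm.close_job(): hands the job in, once; it reports no verdict.
The state is a dict: "t": time; "q": joint angles; "joint_velocities": joint speeds; "tau": joint torques, N m; "eef_pos": TCP position; "eef_rot": TCP orientation; "contact_force": force on the tool from outside, world axes, zero at the start; "wrist_torque": the same for the moment, N m; "width": opening from 0.0 (shut) to 1.0 (fully open).
Only numpy, scipy, OpenCV 4.12 (cv2) and the standard library are available. Lean on these libraries where they do the work, as an engineer would, in place of code of your own. Each camera call takes 0.05 s, during which the arm holds its last target.

## Task

A copper link was left over on the packing bench: put it back in the wide top drawer of the parts cabinet. Pull that drawer out as far as it goes, lay the link flat in the empty bay at the very back of the drawer, behind the divider, without dropping it in, and push the drawer fully home again. Leave the narrow drawer shut and the other things on the bench where they are.

Things in the scene. Friction and masses are not known exactly. Their poses are not given: they have to be found in the camera images.
- parts_cabinet: Low grey steel parts cabinet fixed on the bench, 205 deep (x) x 310 wide (y) x 140 high. Origin: centre of its underside. Its -x points out of the drawer fronts. Top row: wide drawer (front 183 wide) on its +y side (left seen from the robot), narrow drawer (114) on its -y side; the bottom row stays shut. Drawer front faces at x = -107.
- wide_drawer (a joint): How far the wide drawer is out, m: 0 = home, 0.180 = at its stop; slides along the cabinet's -x, about 2.5 N friction, may start slightly ajar. Its empty rear bay is 72 (x) x 164 (y) inside, floor 77 above the bench; divider in front of it 21 high over the floor, other walls 31. With the drawer at its stop the roof's front edge (z 138) is 33 behind the bay's centre.
- wide_drawer_handle (a point): Middle of the bar of the wide drawer's bow handle; axes as the cabinet's. Round bar 8 thick, 100 long along the cabinet's y, axis 36 in front of the drawer's face (free gap behind the bar 32), 106 above the bench. The front panel rises 25 above the axis. The bottom row's bars are 44 above the bench. The centre of the drawer's rear bay floor lies 187 behind this point (+x) and 29.5 below it.
- narrow_drawer (a joint): How far the narrow top drawer is out, m: 0 = shut. It must stay shut.
- copper_link: The loose copper link: a flat tinned bar with a hole near each end, 20 (own x) x 110 (own y) x 5 (z), about 100 g. Origin: centre of its underside. Lies on the bench left or right of the cabinet.
- tape_masking: Bystander: flat roll of masking tape, about 104 across, 25 high, lying on the bench. Origin: centre of its underside.
- breaker_15: Bystander: grey circuit breaker standing on the bench, 72 x 90 x 153 high. Origin: centre of its underside.
- parts_dish: Bystander: round dish of small screws, 96 across, 26 high, on the bench. Origin: centre of its underside.
There are look-alikes about, which are no part of the job. Of the things that look like the copper_link, take the one that is farthest from the robot's base at the start.

How it is judged:
On the way:
1. the wide drawer has been pulled out to its stop (within 5 mm) (value of joint wide_drawer above 0.175 m), for 0.2 s.
At the end, for the whole second after the job is handed in: The wide drawer is home within 4 mm with the copper link lying flat (tilt under 0.12 rad) and at rest on the floor of its rear bay (origin within 34 mm of the bay's centre fore and aft, 60 mm sideways, no more than 7 mm above the floor); the narrow drawer is shut within 4 mm (value of joint each of wide_drawer, narrow_drawer below 0.004 m and x of copper_link in the frame of wide_drawer_handle between 0.153 and 0.221 m and y of copper_link in the frame of wide_drawer_handle between -0.06 and 0.06 m and z of copper_link in the frame of wide_drawer_handle between -0.034 and -0.0225 m and angle between copper_link's own z axis and vertical below 0.12 rad and linear speed of copper_link below 0.02 m/s); the robot touches nothing.
It fails at once if the copper link is dropped (falls freely, out of the fingers, faster than 0.8 m/s) (contact force between the fingers and copper_link below 0.01 N and linear speed of copper_link above 0.8 m/s).
It fails at once if the narrow drawer is pulled open by more than 30 mm (value of joint narrow_drawer above 0.03 m).
It fails at once if the roll of masking tape is shifted by more than 30 mm (distance of tape_masking from where it was at the start of the episode above 0.03 m).
It fails at once if the circuit breaker is shifted by more than 30 mm (distance of breaker_15 from where it was at the start of the episode above 0.03 m).
It fails at once if the dish of screws is shifted by more than 30 mm (distance of parts_dish from where it was at the start of the episode above 0.03 m).
It also fails if it takes over 67 s, if anything falls off the work surface, if the arm or the gripper's body presses on something with over 40 N, if the wrist force passes 120 N, or if a joint passes its speed limit or range.

## Working session

There is one attempt and no reset: what is moved stays moved. The work goes in short steps, Python scripts to look and compute and a tool call to move; the robot and the scene stay as the last step left them, time stands still between calls to the robot, and variables do not carry over. Pictures are saved under pics/ and viewed, and the job is handed in when it is done.

Besides the shell and the picture viewer there is one more tool, called after ">>>" as name([rows], argument=value, ...), one row to a line, values as JSON. send_rows: Moves the arm, as the interface text tells. Its arguments: {"type":"object","properties":{"steps":{"type":"array","items":{"type":"object","properties":{"slide":{"type":"array","items":{"type":"number"}},"turn":{"type":"array","items":{"type":"number"}},"claw":{"type":"number"}}}},"force":{"type":"number"}},"required":["steps"]}

```bash
mkdir -p pics; ls
python3 - <<'E'
from plant import arm
import cv2,json
o=arm.get_obs()
for k,v in o.items(): print(k,v)
for n in("side","top"):
    im=arm.camera(n); cv2.imwrite(f"pics/{n}0.png",im[:,:,::-1])
    m=arm.camera_model(n); print(n,m)
print(arm.hold_point_z)
E
```

```text
pics
t 0.0
q [ 1.29347713  0.4179698  -0.01030339  1.61414569  0.00467462  1.11069142
 -0.05298726]
joint_velocities [-3.90992690e-04  1.02361936e-03  7.20624099e-04  1.27425557e-05
  1.57618817e-03 -1.75846862e-03 -7.50778607e-04]
tau [-4.91286428e-04 -8.51268625e+01  6.38695601e-01 -4.25983465e+01
 -4.88169934e-02  1.87701458e-02  1.23144878e-04]
eef_pos [ 0.14593583 -0.60735091  0.20483985]
eef_rot [[ 9.72320940e-01  2.33649037e-01 -3.42701305e-04]
 [ 2.33649279e-01 -9.72320274e-01  1.13982488e-03]
 [-6.68964407e-05 -1.18834751e-03 -9.99999292e-01]]
contact_force [-0.07210085 -0.14119998  0.16391875]
wrist_torque [-0.10762055 -0.0437908  -0.01295307]
width 0.9985022693224649
side {'fx': 480.3583150372562, 'fy': 480.3583150372562, 'cx': 320.7993512018273, 'cy': 200.55126018869203, 'R': array([[-0.9568077 , -0.29050086, -0.01132588],
       [-0.18923901,  0.65191519, -0.73429911],
       [ 0.22069804, -0.70043975, -0.67873157]]), 't': array([0.51131386, 0.24321323, 1.52841156])}
top {'fx': 509.40940489988776, 'fy': 509.40940489988776, 'cx': 327.7275332988681, 'cy': 198.79584946898322, 'R': array([[ 7.61687523e-03, -9.99970979e-01, -1.57527853e-04],
       [-9.88069230e-01, -7.50198564e-03, -1.53827555e-01],
       [ 1.53821909e-01,  1.32733372e-03, -9.88097697e-01]]), 't': array([-0.07088719,  0.57180296,  1.5235878 ])}
0.0188
```

View pics/side0.png

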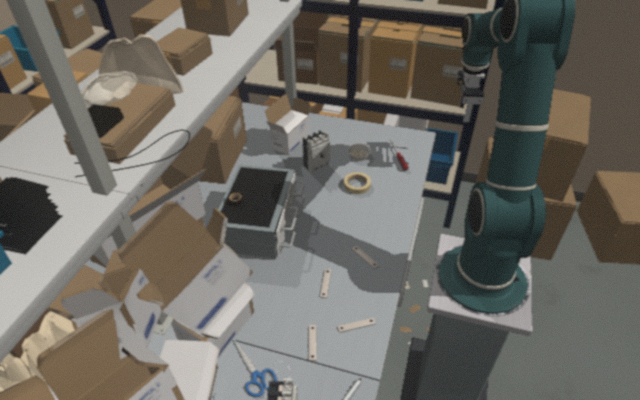

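View pics/top0.png

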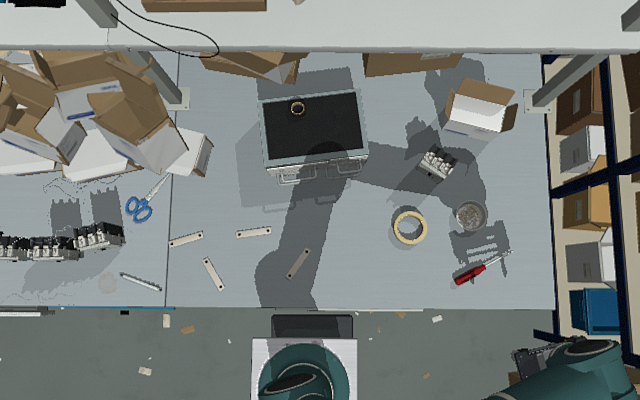

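Four flat bars are visible in the top view, at about (186,239), (253,232), (214,274) and (298,263). Next I measure each one and crop in close.

```bash
cat > h.py <<'E'
import numpy as np, cv2
from plant import arm
def ray(n,u,v):
    m=arm.camera_model(n); d=np.array([(u-m['cx'])/m['fx'],(v-m['cy'])/m['fy'],1.0])
    R=m['R']; return -R.T@m['t'], R.T@d
def plane(n,u,v,z):
    c,d=ray(n,u,v); return c+d*(z-c[2])/d[2]
def proj(n,X):
    m=arm.camera_model(n); p=m['R']@np.asarray(X)+m['t']; return np.array([m['cx']+m['fx']*p[0]/p[2],m['cy']+m['fy']*p[1]/p[2]])
def two(a,b):
    (c1,d1),(c2,d2)=ray("side",*a),ray("top",*b)
    A=np.stack([d1,-d2],1); s=np.linalg.lstsq(A,c2-c1,rcond=None)[0]
    p,q=c1+d1*s[0],c2+d2*s[1]; return (p+q)/2,np.linalg.norm(p-q)
E
python3 - <<'E'
from h import *
im=cv2.imread("pics/top0.png")
hsv=cv2.cvtColor(im,cv2.COLOR_BGR2HSV)
for p in [(186,239),(253,232),(214,274),(298,263),(180,240)]: print(p,im[p[1],p[0]],hsv[p[1],p[0]])
for n,pts in (("top",[(186,239),(253,232),(214,274),(298,263)]),("side",[(325,284),(312,342),(356,325),(365,256)])):
  for p in pts:
    X=plane(n,*p,0.005); print(n,p,X.round(3),np.hypot(X[0],X[1]).round(3))
c=im[215:300,160:320]; cv2.imwrite("pics/crop_links.png",cv2.resize(c,None,fx=5,fy=5,interpolation=cv2.INTER_CUBIC))
c=im[85:215,245:385]; cv2.imwrite("pics/crop_cab.png",cv2.resize(c,None,fx=4.5,fy=4.5,interpolation=cv2.INTER_CUBIC))
s=cv2.imread("pics/side0.png")[150:270,205:325]; cv2.imwrite("pics/crop_cabs.png",cv2.resize(s,None,fx=5,fy=5,interpolation=cv2.INTER_CUBIC))
E
```

```text
(186, 239) [173 186 192] [ 21  25 192]
(253, 232) [174 188 193] [ 22  25 193]
(214, 274) [178 190 196] [ 20  23 196]
(298, 263) [112 119 121] [ 23  19 121]
(180, 240) [169 182 188] [ 21  26 188]
top (186, 239) [0.448 0.374 0.005] 0.584
top (253, 232) [0.472 0.166 0.005] 0.5
top (214, 274) [0.341 0.283 0.005] 0.443
top (298, 263) [0.377 0.024 0.005] 0.377
side (325, 284) [0.469 0.171 0.005] 0.499
side (312, 342) [0.446 0.376 0.005] 0.584
side (356, 325) [0.34  0.287 0.005] 0.445
side (365, 256) [0.374 0.023 0.005] 0.375
```

View pics/crop_links.png

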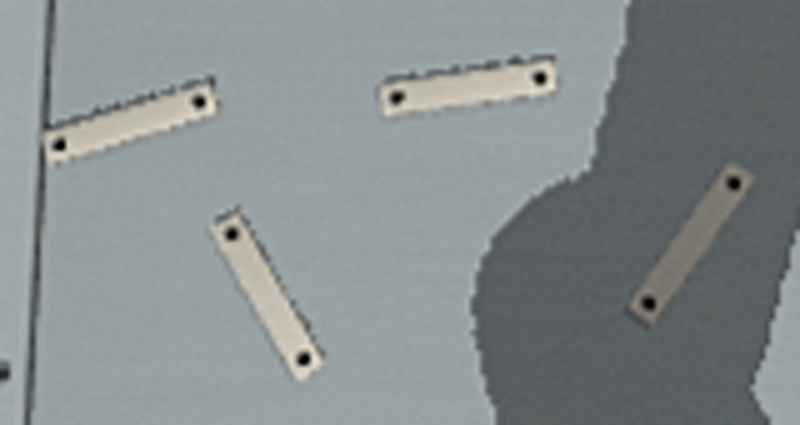

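View pics/crop_cab.png

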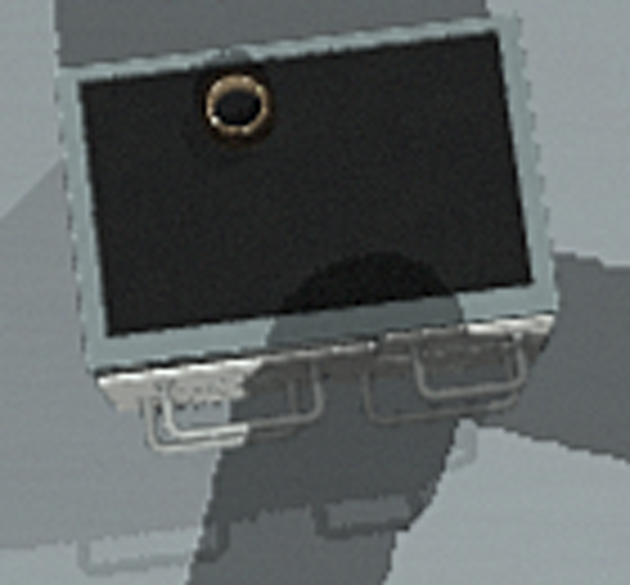

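View pics/crop_cabs.png

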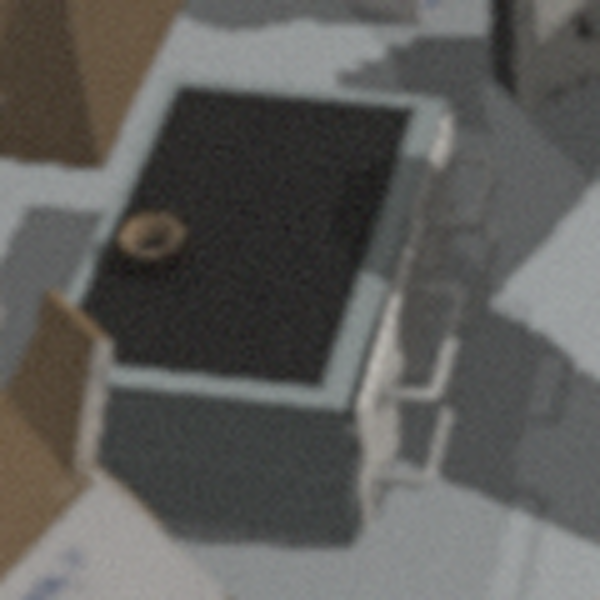

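The bar farthest from the base is the one at top (186,239), side (312,342), with r = 0.584. The others are at 0.50, 0.44 and 0.38. The crop confirms a bar with two holes. Next I measure the roof corners, the handle bar and the exact link pose.

Run:
```python
from h import *
im=cv2.imread("pics/top0.png"); hsv=cv2.cvtColor(im,cv2.COLOR_BGR2HSV)
m=((hsv[...,0]<30)&(hsv[...,1]>14)&(hsv[...,2]>150)).astype(np.uint8); m[:, :160]=0; m[:225]=0; m[255:]=0; m[:,210:]=0
n,l,s,c=cv2.connectedComponentsWithStats(m); i=1+np.argmax(s[1:,4]); ys,xs=np.nonzero(l==i)
r=cv2.minAreaRect(np.stack([xs,ys],1).astype(np.float32)); print(r,s[i])
b=np.array([plane("top",*p,0.005) for p in cv2.boxPoints(r)]); print(b.round(4)); print("centre",b.mean(0), np.linalg.norm(b-np.roll(b,1,0),axis=1))
h=[plane("top",160+x/5-.4,215+y/5-.4,0.005) for x,y in((59,145),(199,102))]; d=h[1]-h[0]; print("holes",h,(h[0]+h[1])/2,np.degrees(np.arctan2(d[1],d[0])))
f=lambda x,y,z:plane("top",245+x/4.5-.4,85+y/4.5-.4,z)
C=[f(*p,0.14) for p in((57,70),(515,15),(555,312),(92,370))]
for k in range(4): d=C[(k+1)%4]-C[k]; print("roof",C[k].round(4),np.linalg.norm(d).round(3),np.degrees(np.arctan2(d[1],d[0])).round(1))
print("roof c",np.mean(C,0))
for nm,pts,z in(("wideU",((165,430),(320,415)),.106),("narU",((420,395),(525,385)),.106),("wideL",((148,446),(245,438)),.044),("narL",((365,415),(515,405)),.044)):
  a,b2=[f(*p,z) for p in pts]; d=b2-a; print(nm,a.round(4),b2.round(4),np.linalg.norm(d).round(4),np.degrees(np.arctan2(d[1],d[0])).round(1))
m=arm.camera_model("side"); print("campos",-m['R'].T@m['t'])
```

```text
((185.41525268554688, 239.22146606445312), (6.1559882164001465, 35.35533905029297), 73.0724868774414) [169 232  34  15 201]
[[0.4403 0.4313 0.005 ]
 [0.4732 0.3274 0.005 ]
 [0.4548 0.321  0.005 ]
 [0.422  0.4247 0.005 ]]
centre [0.44756569 0.37608573 0.005     ] [0.01940295 0.10899264 0.01945628 0.10880105]
holes [array([0.43357797, 0.41910682, 0.005     ]), array([0.46103171, 0.33317871, 0.005     ])] [0.44730484 0.37614276 0.005     ] -72.28149503615045
roof [0.853  0.1454 0.14  ] 0.306 -82.4
roof [ 0.8934 -0.1577  0.14  ] 0.204 -172.8
roof [ 0.6912 -0.1834  0.14  ] 0.303 97.7
roof [0.6504 0.1168 0.14  ] 0.205 8.0
roof c [ 0.77202377 -0.01971296  0.14      ]
wideU [0.6177 0.0719 0.106 ] [ 0.6286 -0.0304  0.106 ] 0.1028 -83.9
narU [ 0.6426 -0.0964  0.106 ] [ 0.6499 -0.1659  0.106 ] 0.0699 -84.0
wideL [0.6184 0.0892 0.044 ] [0.6245 0.0226 0.044 ] 0.0668 -84.8
narL [ 0.6412 -0.0598  0.044 ] [ 0.649  -0.1631  0.044 ] 0.1036 -85.7
campos [0.19793703 1.06054292 1.22176351]
```

```bash
cat >> h.py <<'E'
from scipy.spatial.transform import Rotation as Ro
def Rdown(deg): # jaw axis (tool y) at deg in world xy, z down
    a=np.radians(deg); y=np.array([np.cos(a),np.sin(a),0]); z=np.array([0,0,-1.]); return np.stack([np.cross(y,z),y,z],1)
def rel(pos,deg,o=None):
    o=o or arm.get_obs(); R=o['eef_rot']
    s=R.T@(np.array(pos)-o['eef_pos']); t=np.degrees(Ro.from_matrix(R.T@Rdown(deg)).as_rotvec())
    return s.round(4),t.round(2)
def st():
    o=arm.get_obs(); R=o['eef_rot']; print("t",o['t'],"p",o['eef_pos'].round(4),"yaw",np.degrees(np.arctan2(R[1,1],R[0,1])).round(2),"F",o['contact_force'].round(1),"w",o['width'].round(3),"q",o['q'].round(2)); return o
E
python3 - <<'E'
from h import *
st(); print(rel((.623,.021,.24),7.6))
E
```

```text
Traceback (most recent call last):
  File "h.py", line 22, in st
    o=arm.get_obs(); R=o['eef_rot']; print("t",o['t'],"p",o['eef_pos'].round(4),"yaw",np.degrees(np.arctan2(R[1,1],R[0,1])).round(2),"F",o['contact_force'].round(1),"w",o['width'].round(3),"q",o['q'].round(2)); return o
                                                                                                                                                                         ^^^^^^^^^^^^^^^^
AttributeError: 'float' object has no attribute 'round'
```

```bash
sed -i "s/o\['width'\].round(3)/round(o['width'],3)/" h.py
python3 - <<'E'
from h import *
st(); print(rel((.623,.021,.24),7.6))
E
```

```text
t 0.1 p [ 0.1459 -0.6074  0.2049] yaw -76.49 F [-0.2 -0.9 -1. ] w 0.999 q [ 1.29  0.42 -0.01  1.61  0.    1.11 -0.05]
(array([ 0.6107, -0.4996, -0.0346]), array([-6.000e-02, -5.000e-02, -8.409e+01]))
```

>>> send_rows([
  {"slide":[0.047,-0.038,-0.01],"turn":[0,0,-6.5],"claw":0.8},
  {"slide":[0.094,-0.077,-0.02],"turn":[0,0,-13],"claw":0.6},
  {"slide":[0.141,-0.115,-0.03],"turn":[0,0,-19.5],"claw":0.4},
  {"slide":[0.188,-0.154,-0.035],"turn":[0,0,-26],"claw":0.32},
  {"slide":[0.235,-0.192,-0.035],"turn":[0,0,-32.5],"claw":0.32},
])

```text
t: 0.72
eef_pos: [0.3305, -0.3642, 0.2405]
eef_rot: [[0.692, 0.722, -0.0], [0.722, -0.692, 0.0], [0.0, -0.0, -1.0]]
contact_force: [1.4, -0.9, -0.6]
width: 0.506
```

Run:
```python
from h import *
st(); print(rel((.623,.021,.24),7.6))
```

```text
t 0.725 p [ 0.3305 -0.3642  0.2405] yaw -43.78 F [ 1.4 -0.9 -0.6] w 0.506 q [ 1.01  0.15 -0.26  1.89  0.04  1.11 -0.03]
(array([ 0.4805, -0.0553,  0.0006]), array([-1.000e-02, -2.000e-02, -5.138e+01]))
```

>>> send_rows([
  {"slide":[0.05,-0.006,0],"turn":[0,0,-6],"claw":0.32},
  {"slide":[0.1,-0.012,0],"turn":[0,0,-12],"claw":0.32},
  {"slide":[0.15,-0.017,0],"turn":[0,0,-18],"claw":0.32},
  {"slide":[0.2,-0.023,0],"turn":[0,0,-24],"claw":0.32},
  {"slide":[0.25,-0.029,0],"turn":[0,0,-30],"claw":0.32},
])

```text
t: 1.35
eef_pos: [0.4832, -0.1622, 0.2405]
eef_rot: [[0.235, 0.972, -0.0], [0.972, -0.235, 0.0], [0.0, -0.0, -1.0]]
contact_force: [0.3, -1.2, 0.2]
width: 0.324
```

Run:
```python
from h import *
st(); print(rel((.623,.021,.20),7.6))
```

```text
t 1.35 p [ 0.4832 -0.1622  0.2405] yaw -13.59 F [ 0.3 -1.2  0.2] w 0.324 q [ 0.7   0.21 -0.5   1.84  0.11  1.12 -0.07]
(array([0.2109, 0.0929, 0.0405]), array([-1.000e-02, -2.000e-02, -2.119e+01]))
```

>>> send_rows([
  {"slide":[0.045,0.02,0],"turn":[0,0,-5],"claw":0.32},
  {"slide":[0.09,0.04,0],"turn":[0,0,-10],"claw":0.32},
  {"slide":[0.135,0.06,0.01],"turn":[0,0,-15],"claw":0.32},
  {"slide":[0.18,0.08,0.025],"turn":[0,0,-19],"claw":0.32},
  {"slide":[0.211,0.093,0.04],"turn":[0,0,-21.2],"claw":0.32},
])

```text
t: 1.98
eef_pos: [0.6239, 0.0231, 0.1996]
eef_rot: [[-0.135, 0.991, -0.001], [0.991, 0.135, 0.001], [0.001, -0.001, -1.0]]
contact_force: [-0.5, -1.2, 0.2]
width: 0.32
```

Run:
```python
from h import *
st(); print(rel((.623,.021,.087),7.6))
for n in("side","top"):
    im=arm.camera(n)[:,:,::-1]; cv2.imwrite(f"pics/{n}1.png",im)
    c=im[130:290,200:400] if n=="side" else im[70:230,230:430]
    cv2.imwrite(f"pics/{n}1c.png",cv2.resize(c,None,fx=3.7,fy=3.7,interpolation=cv2.INTER_CUBIC))
```

```text
t 1.975 p [0.6239 0.0231 0.1996] yaw 7.78 F [-0.5 -1.2  0.2] w 0.32 q [ 0.36  0.49 -0.61  1.6   0.3   1.14 -0.19]
(array([-0.0021, -0.0011,  0.1126]), array([-0.03, -0.06,  0.18]))
```

View pics/side1c.png

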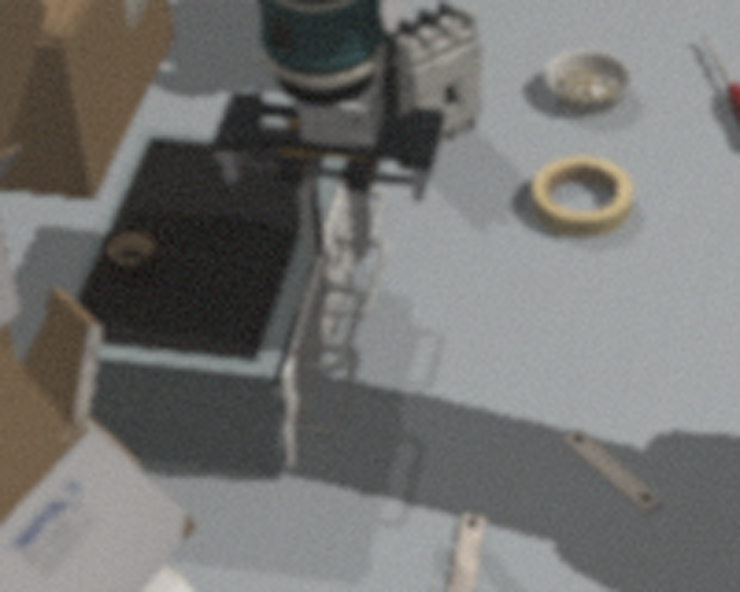

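View pics/top1c.png

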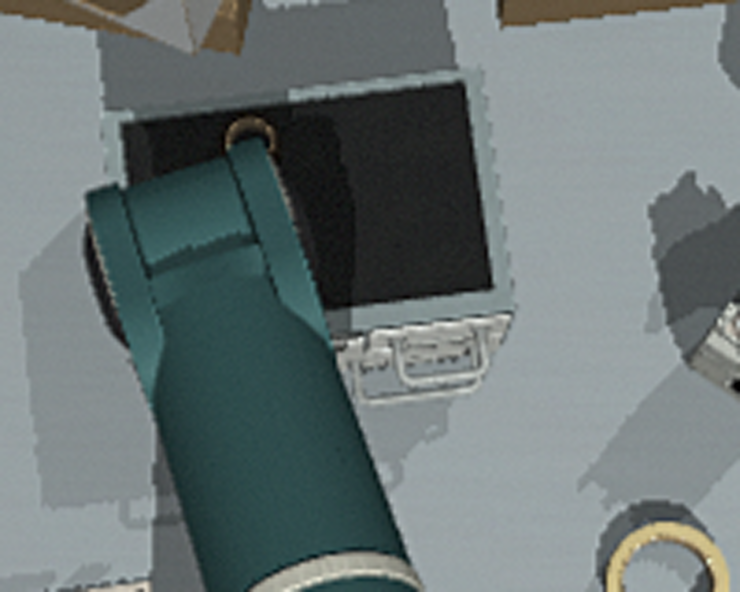

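The side crop shows the gripper straddling the handle region, and the arm hides it in the top view. The measured bar agrees with the cabinet geometry (local x of -0.142), so I lower and grip.

>>> send_rows([
  {"slide":[-0.002,-0.001,0.03],"turn":[0,0,0.2],"claw":0.32},
  {"slide":[-0.002,-0.001,0.06],"turn":[0,0,0.2],"claw":0.32},
  {"slide":[-0.002,-0.001,0.085],"turn":[0,0,0.2],"claw":0.32},
  {"slide":[-0.002,-0.001,0.105],"turn":[0,0,0.2],"claw":0.32},
  {"slide":[-0.002,-0.001,0.115],"turn":[0,0,0.2],"claw":0.32},
])

```text
t: 2.7
eef_pos: [0.6218, 0.0225, 0.0824]
eef_rot: [[-0.134, 0.991, -0.004], [0.991, 0.134, 0.002], [0.003, -0.003, -1.0]]
contact_force: [0.2, -0.3, 0.1]
width: 0.319
```

>>> send_rows([
  {"slide":[0,0,0],"turn":[0,0,0],"claw":0.0},
  {"slide":[0,0,0],"turn":[0,0,0],"claw":0.0},
  {"slide":[0,0,0],"turn":[0,0,0],"claw":0.0},
  {"slide":[0,0,0],"turn":[0,0,0],"claw":0.0},
], force=25)

```text
t: 3.2
eef_pos: [0.6221, 0.0225, 0.083]
eef_rot: [[-0.134, 0.991, -0.003], [0.991, 0.134, 0.002], [0.002, -0.003, -1.0]]
contact_force: [-2.8, -0.1, 5.6]
width: 0.076
```

Grip width is about 7 mm, which matches the 8 mm bar. Now I pull.

>>> send_rows([
  {"slide":[0,-0.015,0],"turn":[0,0,0],"claw":0.0},
  {"slide":[0,-0.04,0],"turn":[0,0,0],"claw":0.0},
  {"slide":[0,-0.07,0],"turn":[0,0,0],"claw":0.0},
  {"slide":[0,-0.1,0],"turn":[0,0,0],"claw":0.0},
  {"slide":[0,-0.125,0],"turn":[0,0,0],"claw":0.0},
])

```text
t: 3.82
eef_pos: [0.4972, 0.0056, 0.0831]
eef_rot: [[-0.134, 0.991, -0.003], [0.991, 0.134, 0.002], [0.003, -0.003, -1.0]]
contact_force: [3.9, 0.7, -9.4]
width: 0.075
```

Run:
```python
from h import *
st()
```

```text
t 3.825 p [0.4972 0.0056 0.0831] yaw 7.68 F [ 3.9  0.7 -9.4] w 0.075 q [ 0.44  0.42 -0.61  2.01  0.33  0.81 -0.23]
```

>>> send_rows([
  {"slide":[0,-0.015,0],"turn":[0,0,0],"claw":0.0},
  {"slide":[0,-0.03,0],"turn":[0,0,0],"claw":0.0},
  {"slide":[0,-0.042,0],"turn":[0,0,0],"claw":0.0},
  {"slide":[0,-0.05,0],"turn":[0,0,0],"claw":0.0},
  {"slide":[0,-0.052,0],"turn":[0,0,0],"claw":0.0},
])

```text
t: 4.45
eef_pos: [0.4453, -0.0014, 0.0832]
eef_rot: [[-0.133, 0.991, -0.003], [0.991, 0.133, 0.002], [0.003, -0.003, -1.0]]
contact_force: [2.6, -0.1, -17.7]
width: 0.074
```

>>> send_rows([
  {"slide":[0,-0.004,0],"turn":[0,0,0],"claw":0.0},
  {"slide":[0,-0.006,0],"turn":[0,0,0],"claw":0.0},
  {"slide":[0,-0.006,0],"turn":[0,0,0],"claw":0.0},
])

```text
t: 4.82
eef_pos: [0.4447, -0.0014, 0.0845]
eef_rot: [[-0.134, 0.991, 0.007], [0.991, 0.134, 0.004], [0.003, 0.008, -1.0]]
contact_force: [33.3, 2.0, -32.7]
width: 0.078
```

Run:
```python
from h import *
st()
```

```text
t 4.825 p [ 0.4447 -0.0014  0.0845] yaw 7.69 F [ 33.3   2.  -32.7] w 0.078 q [ 0.5   0.33 -0.64  2.14  0.28  0.75 -0.19]
```

It hit the stop: 33 N back and 0.179 m travelled. I release, look, then go up.

>>> send_rows([
  {"slide":[0,0.001,0],"turn":[0,0,0],"claw":0.34},
  {"slide":[0,0.001,0],"turn":[0,0,0],"claw":0.34},
  {"slide":[0,0.001,0],"turn":[0,0,0],"claw":0.34},
  {"slide":[0,0.001,-0.02],"turn":[0,0,0],"claw":0.34},
  {"slide":[0,0.001,-0.06],"turn":[0,0,0],"claw":0.34},
])

```text
t: 5.45
eef_pos: [0.4442, -0.0014, 0.1444]
eef_rot: [[-0.134, 0.991, 0.004], [0.991, 0.134, 0.005], [0.005, 0.005, -1.0]]
contact_force: [-0.3, 0.6, 1.2]
width: 0.342
```

Run:
```python
from h import *
st(); print(rel((.4475,.376,.2),17.5), rel((.4475,.376,.2),-162.5))
```

```text
t 5.45 p [ 0.4442 -0.0014  0.1444] yaw 7.7 F [-0.3  0.6  1.2] w 0.342 q [ 0.56  0.23 -0.69  2.09  0.18  0.88 -0.1 ]
(array([ 0.3738,  0.0541, -0.0537]), array([ 0.31, -0.24, -9.8 ])) (array([ 0.3738,  0.0541, -0.0537]), array([ -0.35,  -0.46, 170.2 ]))
```

>>> send_rows([
  {"slide":[0.02,0.005,-0.04],"turn":[0,0,-2],"claw":0.5},
  {"slide":[0.075,0.015,-0.055],"turn":[0,0,-4],"claw":0.5},
  {"slide":[0.13,0.025,-0.055],"turn":[0,0,-6],"claw":0.5},
  {"slide":[0.185,0.035,-0.055],"turn":[0,0,-8],"claw":0.5},
  {"slide":[0.24,0.045,-0.055],"turn":[0.3,-0.2,-9.8],"claw":0.5},
])

```text
t: 6.08
eef_pos: [0.4563, 0.2436, 0.2009]
eef_rot: [[-0.301, 0.954, 0.0], [0.954, 0.301, 0.0], [-0.0, 0.0, -1.0]]
contact_force: [1.2, -0.7, 0.1]
width: 0.499
```

Run:
```python
from h import *
st(); print(rel((.4475,.376,.12),17.5));
```

```text
t 6.075 p [0.4563 0.2436 0.2009] yaw 17.52 F [ 1.2 -0.7  0.1] w 0.499 q [ 0.15  0.33 -0.84  1.86  0.28  1.07 -0.49]
(array([0.1289, 0.0315, 0.0809]), array([0.02, 0.01, 0.02]))
```

>>> send_rows([
  {"slide":[0.04,0.01,0.005],"turn":[0,0,0],"claw":0.5},
  {"slide":[0.08,0.02,0.02],"turn":[0,0,0],"claw":0.5},
  {"slide":[0.115,0.029,0.045],"turn":[0,0,0],"claw":0.5},
  {"slide":[0.128,0.031,0.07],"turn":[0,0,0],"claw":0.5},
  {"slide":[0.129,0.0315,0.08],"turn":[0,0,0],"claw":0.5},
])

```text
t: 6.7
eef_pos: [0.4464, 0.3764, 0.1196]
eef_rot: [[-0.303, 0.953, -0.001], [0.953, 0.303, -0.001], [-0.0, -0.002, -1.0]]
contact_force: [0.0, -0.7, 0.9]
width: 0.499
```

Run:
```python
from h import *
st(); print(rel((.4475,.376,.004),17.5)); 
for n in("side","top"):
    im=arm.camera(n)[:,:,::-1]; cv2.imwrite(f"pics/{n}2.png",im)
    c=im[120:400,150:470] if n=="side" else im[80:320,130:430]
    cv2.imwrite(f"pics/{n}2c.png",cv2.resize(c,None,fx=2.4,fy=2.4,interpolation=cv2.INTER_CUBIC)[:600])
```

```text
t 6.7 p [0.4464 0.3764 0.1196] yaw 17.62 F [ 0.  -0.7  0.9] w 0.499 q [-0.17  0.56 -0.78  1.77  0.46  1.   -0.82]
(array([-0.0007,  0.0011,  0.1156]), array([-0.09,  0.02,  0.12]))
```

View pics/side2c.png

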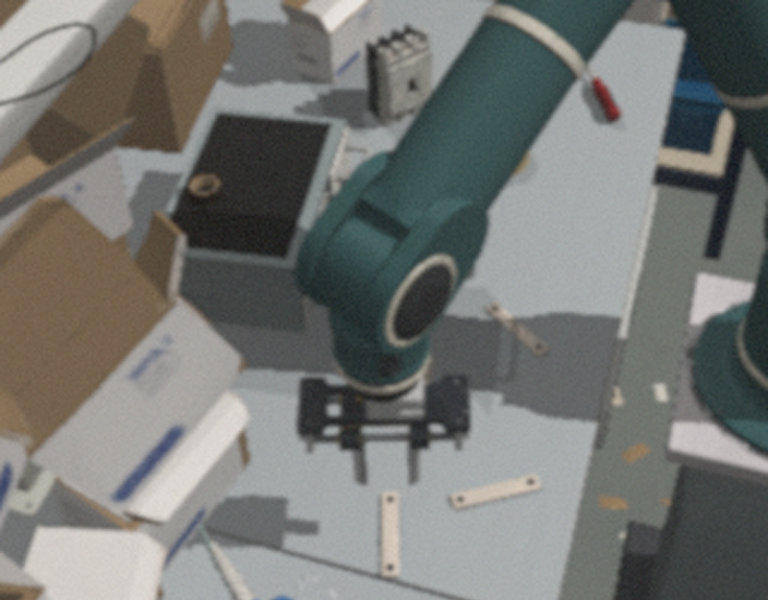

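View pics/top2c.png

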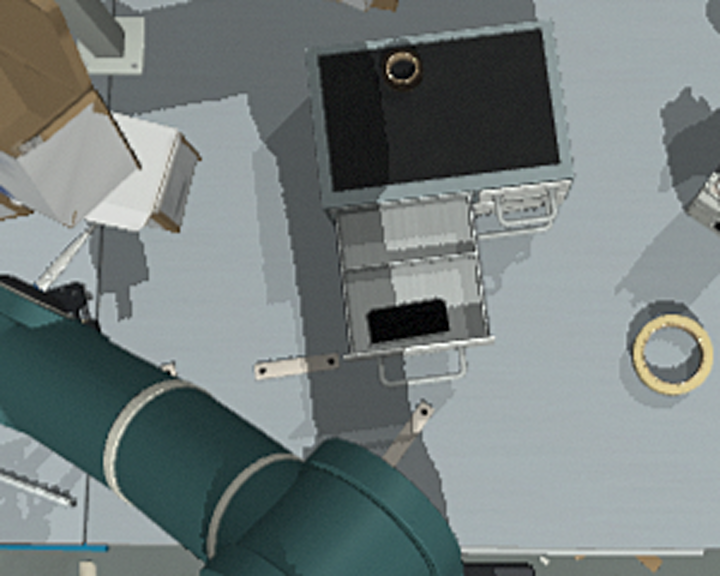

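The top view shows the drawer out, with its empty rear bay at about crop (405,235) and the divider at about (410,265). The side view shows the fingers centred over the link. Descending.

>>> send_rows([
  {"slide":[-0.001,0.001,0.035],"turn":[-0.1,0,0.1],"claw":0.5},
  {"slide":[-0.001,0.001,0.065],"turn":[-0.1,0,0.1],"claw":0.5},
  {"slide":[-0.001,0.001,0.09],"turn":[-0.1,0,0.1],"claw":0.5},
  {"slide":[-0.001,0.001,0.108],"turn":[-0.1,0,0.1],"claw":0.5},
  {"slide":[-0.001,0.001,0.115],"turn":[-0.1,0,0.1],"claw":0.5},
])

```text
t: 7.42
eef_pos: [0.4489, 0.374, 0.0051]
eef_rot: [[-0.299, 0.954, 0.001], [0.954, 0.299, -0.001], [-0.001, 0.001, -1.0]]
contact_force: [0.2, 0.2, -0.2]
width: 0.497
```

Run:
```python
from h import *
st(); print(rel((.4475,.376,.003),17.5)); 
im=arm.camera("side")[:,:,::-1]; c=im[270:400,230:400]
cv2.imwrite("pics/side3c.png",cv2.resize(c,None,fx=4.5,fy=4.5,interpolation=cv2.INTER_CUBIC)[:600])
```

```text
t 7.425 p [0.4489 0.374  0.0051] yaw 17.37 F [ 0.2  0.2 -0.2] w 0.497 q [-0.24  0.71 -0.67  1.83  0.6   0.81 -0.92]
(array([ 0.0023, -0.0008,  0.0021]), array([ 0.04,  0.06, -0.13]))
```

View pics/side3c.png

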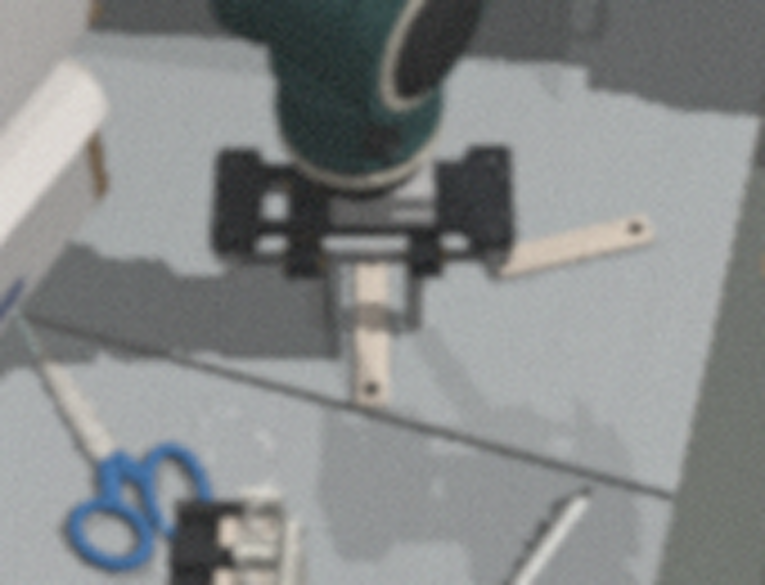

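The link at crop (371,330) sits centred between the fingers. Closing.

>>> send_rows([
  {"slide":[0.002,-0.001,0.002],"turn":[0,0,0],"claw":0.5},
  {"slide":[0.002,-0.001,0.002],"turn":[0,0,0],"claw":0.1},
  {"slide":[0.002,-0.001,0.002],"turn":[0,0,0],"claw":0.1},
  {"slide":[0.002,-0.001,0.002],"turn":[0,0,0],"claw":0.1},
  {"slide":[0.002,-0.001,0.002],"turn":[0,0,0],"claw":0.1},
], force=35)

```text
t: 8.1
eef_pos: [0.4473, 0.3758, 0.003]
eef_rot: [[-0.299, 0.954, 0.001], [0.954, 0.299, -0.001], [-0.001, 0.001, -1.0]]
contact_force: [0.5, -0.7, 2.5]
width: 0.197
```

>>> send_rows([
  {"slide":[0,0,0],"turn":[0,0,0],"claw":0.1},
  {"slide":[0,0,-0.01],"turn":[0,0,0],"claw":0.1},
  {"slide":[0,0,-0.03],"turn":[0,0,0],"claw":0.1},
  {"slide":[0,0,-0.06],"turn":[0,0,0],"claw":0.1},
  {"slide":[0,0,-0.09],"turn":[0,0,0],"claw":0.1},
])

```text
t: 8.72
eef_pos: [0.4472, 0.3761, 0.0953]
eef_rot: [[-0.299, 0.954, 0.002], [0.954, 0.299, -0.0], [-0.001, 0.001, -1.0]]
contact_force: [0.6, -0.1, 0.1]
width: 0.199
```

Run:
```python
from h import *
st()
for n in("side","top"):
    im=arm.camera(n)[:,:,::-1]; cv2.imwrite(f"pics/{n}4.png",im)
    c=im[220:380,230:400] if n=="side" else im[140:260,240:360]
    cv2.imwrite(f"pics/{n}4c.png",cv2.resize(c,None,fx=3.7 if n=="side" else 5,fy=3.7 if n=="side" else 5,interpolation=cv2.INTER_CUBIC)[:600])
```

```text
t 8.725 p [0.4472 0.3761 0.0953] yaw 17.39 F [ 0.6 -0.1  0.1] w 0.199 q [-0.18  0.59 -0.76  1.79  0.49  0.95 -0.84]
```

View pics/side4c.png

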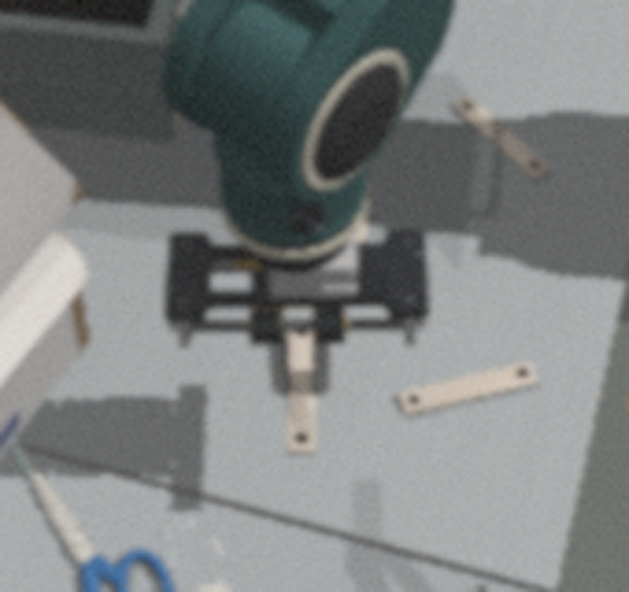

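View pics/top4c.png

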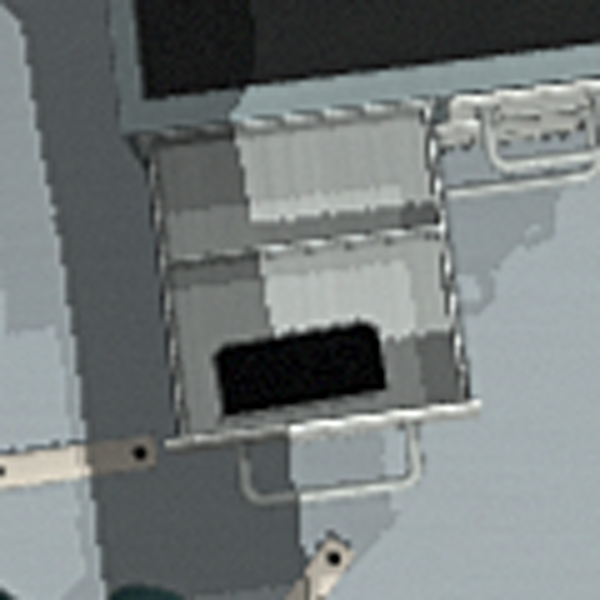

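The link is lifted and level. Now I measure the open drawer: bar ends at crop (248,497) and (415,483), divider top from (168,263) to (444,233), front panel top from (170,442) to (478,405).

Run:
```python
from h import *
f=lambda x,y,z:plane("top",240+x/5-.4,140+y/5-.4,z)
a,b=f(245,495,.106),f(418,482,.106); print("bar",a.round(4),b.round(4),(a+b)/2,np.linalg.norm(a-b))
ex=np.array([np.cos(np.radians(7.6)),np.sin(np.radians(7.6)),0]);ey=np.array([-ex[1],ex[0],0])
H=(a+b)/2; print("bay from bar",(H+.187*ex).round(4))
T=np.array([.4442,-.0014+0,.106]); print("tcp-local of bar", ex@(H-T),ey@(H-T))
for nm,p,z in(("divL",(168,263),.098),("divR",(444,233),.098),("wallL_div",(165,262),.108),("frontL",(170,442),.131),("frontR",(478,405),.131),("roofL",(150,135),.138),("roofR",(425,105),.138),("floorfrontL",(170,210),.077)):
  X=f(*p,z); print(nm,X.round(4),"rel bar x,y",(ex@(X-H)).round(4),(ey@(X-H)).round(4))
B=H+.187*ex; st()
```

```text
bar [0.4442 0.0467 0.106 ] [ 0.4526 -0.0542  0.106 ] [ 0.44841863 -0.00375681  0.106     ] 0.10129120537337553
bay from bar [0.6338 0.021  0.106 ]
tcp-local of bar 0.0038698724766252956 -0.0028940459609762986
divL [0.5826 0.0959 0.098 ] rel bar x,y 0.1462 0.081
divR [ 0.602  -0.0683  0.098 ] rel bar x,y 0.1437 -0.0843
wallL_div [0.5815 0.0966 0.108 ] rel bar x,y 0.1452 0.0818
frontL [0.4725 0.0886 0.131 ] rel bar x,y 0.0361 0.0883
frontR [ 0.4953 -0.0887  0.131 ] rel bar x,y 0.0352 -0.0904
roofL [0.6516 0.1038 0.138 ] rel bar x,y 0.2156 0.0797
roofR [ 0.6707 -0.0567  0.138 ] rel bar x,y 0.2134 -0.0818
floorfrontL [0.6187 0.0977 0.077 ] rel bar x,y 0.1822 0.0781
t 8.825 p [0.4484 0.3772 0.0972] yaw 17.38 F [ 0.9  0.6 -1.7] w 0.199 q [-0.18  0.59 -0.76  1.79  0.49  0.95 -0.84]
```

The measurements agree: divider at +0.145 and roof edge at +0.214 from the bar, walls at ±0.082. I take the bay centre as about (0.632, 0.022).

Run:
```python
from h import *
st(); print(rel((.630,.022,.19),7.6))
```

```text
t 8.825 p [0.4484 0.3772 0.0972] yaw 17.38 F [ 0.9  0.6 -1.7] w 0.199 q [-0.18  0.59 -0.76  1.79  0.49  0.95 -0.84]
(array([-0.3932,  0.0678, -0.0927]), array([ 0.32, -0.06,  9.78]))
```

>>> send_rows([
  {"slide":[-0.01,0,-0.04],"turn":[0,0,1],"claw":0.1},
  {"slide":[-0.04,0.007,-0.08],"turn":[0,0,2.5],"claw":0.1},
  {"slide":[-0.085,0.015,-0.1],"turn":[0,0,4],"claw":0.1},
  {"slide":[-0.135,0.024,-0.105],"turn":[0,0,5.5],"claw":0.1},
  {"slide":[-0.185,0.032,-0.105],"turn":[0,0,7],"claw":0.1},
])

```text
t: 9.45
eef_pos: [0.5343, 0.2085, 0.2033]
eef_rot: [[-0.18, 0.984, 0.006], [0.984, 0.18, 0.002], [0.001, 0.007, -1.0]]
contact_force: [0.9, -0.4, -0.9]
width: 0.196
```

Run:
```python
from h import *
st(); print(rel((.630,.022,.19),7.6))
```

```text
t 9.45 p [0.5343 0.2085 0.2033] yaw 10.35 F [ 0.9 -0.4 -0.9] w 0.196 q [ 0.18  0.42 -0.78  1.73  0.33  1.11 -0.52]
(array([-0.2007,  0.0606,  0.0135]), array([ 0.39, -0.07,  2.75]))
```

>>> send_rows([
  {"slide":[-0.05,0.015,0],"turn":[0,0,1],"claw":0.1},
  {"slide":[-0.1,0.03,0],"turn":[0,0,2],"claw":0.1},
  {"slide":[-0.15,0.045,0.005],"turn":[0.2,0,2.7],"claw":0.1},
  {"slide":[-0.19,0.058,0.01],"turn":[0.4,0,2.7],"claw":0.1},
  {"slide":[-0.201,0.0605,0.015],"turn":[0.4,0,2.7],"claw":0.1},
])

```text
t: 10.07
eef_pos: [0.6306, 0.0187, 0.1882]
eef_rot: [[-0.13, 0.992, -0.001], [0.992, 0.13, 0.001], [0.001, -0.001, -1.0]]
contact_force: [-0.4, 1.1, -0.9]
width: 0.2
```

Run:
```python
from h import *
st(); print(rel((.630,.022,.081),7.6))
im=arm.camera("side")[:,:,::-1]; c=im[150:290,220:370]
cv2.imwrite("pics/side5c.png",cv2.resize(c,None,fx=4.2,fy=4.2,interpolation=cv2.INTER_CUBIC)[:600])
```

```text
t 10.075 p [0.6306 0.0187 0.1882] yaw 7.45 F [-0.4  1.1 -0.9] w 0.2 q [ 0.42  0.53 -0.69  1.6   0.36  1.14 -0.23]
(array([ 0.0032, -0.0002,  0.1072]), array([-0.03, -0.05, -0.15]))
```

View pics/side5c.png

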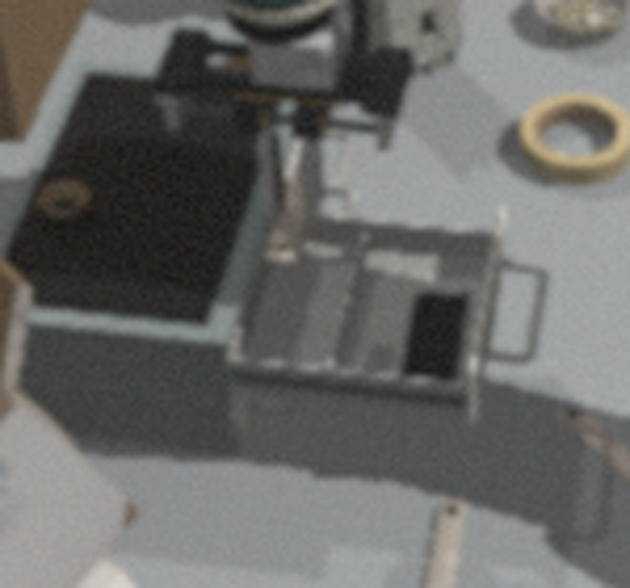

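>>> send_rows([
  {"slide":[0.003,0,0.025],"turn":[0,0,0],"claw":0.1},
  {"slide":[0.003,0,0.05],"turn":[0,0,0],"claw":0.1},
  {"slide":[0.003,0,0.07],"turn":[0,0,0],"claw":0.1},
  {"slide":[0.003,0,0.085],"turn":[0,0,0],"claw":0.1},
  {"slide":[0.003,0,0.095],"turn":[0,0,0],"claw":0.1},
])

```text
t: 10.75
eef_pos: [0.6297, 0.0222, 0.092]
eef_rot: [[-0.131, 0.991, -0.002], [0.991, 0.131, 0.001], [0.001, -0.001, -1.0]]
contact_force: [1.3, 1.0, -0.9]
width: 0.198
```

Run:
```python
from h import *
st(); print(rel((.630,.022,.080),7.6))
im=arm.camera("side")[:,:,::-1]; c=im[150:290,220:370]
cv2.imwrite("pics/side6c.png",cv2.resize(c,None,fx=4.2,fy=4.2,interpolation=cv2.INTER_CUBIC)[:600])
```

```text
t 10.75 p [0.6297 0.0222 0.092 ] yaw 7.5 F [ 1.3  1.  -0.9] w 0.198 q [ 0.38  0.64 -0.64  1.68  0.44  0.98 -0.29]
(array([-0.0003,  0.0003,  0.012 ]), array([-0.08, -0.06, -0.1 ]))
```

View pics/side6c.png

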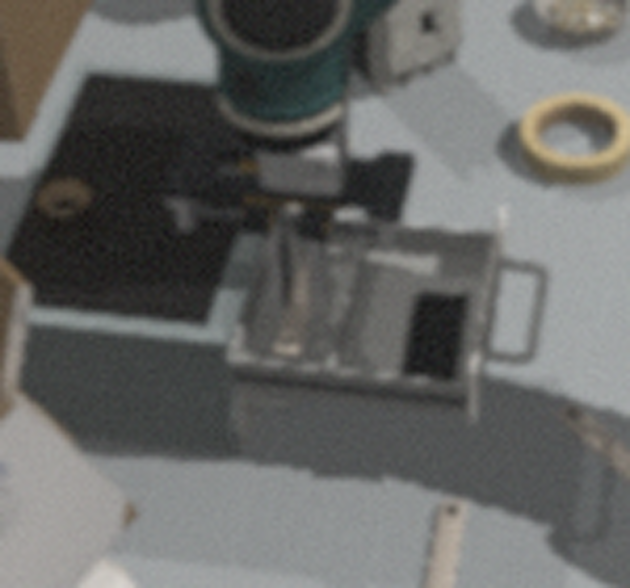

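The link sits inside the rear bay, with its near end at crop (287,348), and nothing is touching. Lowering the last 12 mm.

>>> send_rows([
  {"slide":[0,0,0.005],"turn":[0,0,0],"claw":0.1},
  {"slide":[0,0,0.009],"turn":[0,0,0],"claw":0.1},
  {"slide":[0,0,0.012],"turn":[0,0,0],"claw":0.1},
  {"slide":[0,0,0.012],"turn":[0,0,0],"claw":0.1},
])

```text
t: 11.3
eef_pos: [0.6302, 0.0222, 0.0799]
eef_rot: [[-0.13, 0.991, -0.001], [0.991, 0.13, 0.001], [0.001, -0.0, -1.0]]
contact_force: [0.2, -0.5, 8.0]
width: 0.2
```

Run:
```python
from h import *
st()
```

```text
t 11.3 p [0.6302 0.0222 0.0799] yaw 7.49 F [ 0.2 -0.5  8. ] w 0.2 q [ 0.37  0.65 -0.63  1.68  0.45  0.96 -0.3 ]
```

The floor is touched (8 N up). I release narrowly and rise.

>>> send_rows([
  {"slide":[0,0,0],"turn":[0,0,0],"claw":0.27},
  {"slide":[0,0,0],"turn":[0,0,0],"claw":0.27},
  {"slide":[0,0,-0.005],"turn":[0,0,0],"claw":0.27},
  {"slide":[0,0,-0.02],"turn":[0,0,0],"claw":0.27},
  {"slide":[0,0,-0.05],"turn":[0,0,0],"claw":0.27},
])

```text
t: 11.92
eef_pos: [0.6298, 0.0222, 0.1306]
eef_rot: [[-0.131, 0.991, -0.002], [0.991, 0.131, 0.001], [0.001, -0.002, -1.0]]
contact_force: [-0.4, -0.3, 0.2]
width: 0.27
```

>>> send_rows([
  {"slide":[0,0,-0.04],"turn":[0,0,0],"claw":0.32},
  {"slide":[0,-0.02,-0.075],"turn":[0,0,0],"claw":0.32},
  {"slide":[0,-0.06,-0.08],"turn":[0,0,0],"claw":0.32},
  {"slide":[-0.002,-0.12,-0.08],"turn":[0,0,0],"claw":0.32},
  {"slide":[-0.002,-0.18,-0.08],"turn":[0,0,0],"claw":0.32},
])

```text
t: 12.55
eef_pos: [0.4501, -0.0034, 0.2114]
eef_rot: [[-0.13, 0.991, -0.001], [0.991, 0.13, 0.001], [0.001, -0.001, -1.0]]
contact_force: [0.9, 0.7, 1.2]
width: 0.319
```

Run:
```python
from h import *
st(); print(rel((.446,-.0015,.13),7.6))
for n in("side","top"):
    im=arm.camera(n)[:,:,::-1]; cv2.imwrite(f"pics/{n}7.png",im)
    c=im[150:290,220:370] if n=="side" else im[140:260,240:360]
    k=4.2 if n=="side" else 5
    cv2.imwrite(f"pics/{n}7c.png",cv2.resize(c,None,fx=k,fy=k,interpolation=cv2.INTER_CUBIC)[:600])
```

```text
t 12.55 p [ 0.4501 -0.0034  0.2114] yaw 7.49 F [0.9 0.7 1.2] w 0.319 q [ 0.68  0.15 -0.79  2.    0.12  1.04 -0.05]
(array([ 0.0024, -0.0037,  0.0814]), array([-0.07, -0.05, -0.11]))
```

View pics/side7c.png

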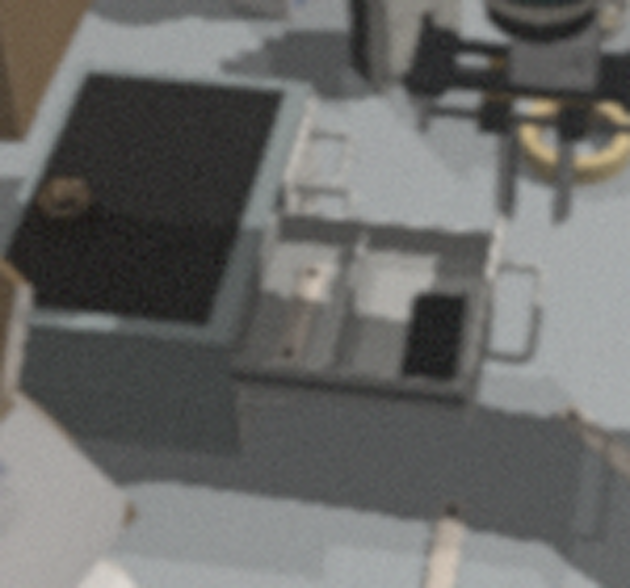

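View pics/top7c.png

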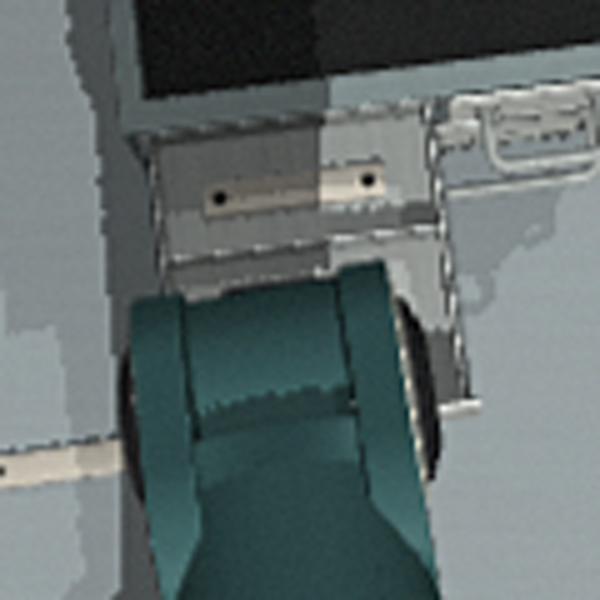

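Both views show the link flat in the rear bay, with holes at top crop (219,198) and (369,180). Now I regrip the handle and push the drawer home.

>>> send_rows([
  {"slide":[0.002,-0.004,0.04],"turn":[0,0,0],"claw":0.34},
  {"slide":[0.002,-0.004,0.08],"turn":[0,0,0],"claw":0.34},
  {"slide":[0.002,-0.004,0.105],"turn":[0,0,0],"claw":0.34},
  {"slide":[0.002,-0.004,0.12],"turn":[0,0,0],"claw":0.34},
  {"slide":[0.002,-0.004,0.127],"turn":[0,0,0],"claw":0.34},
])

```text
t: 13.28
eef_pos: [0.4429, -0.0031, 0.0844]
eef_rot: [[-0.13, 0.991, -0.003], [0.991, 0.13, -0.003], [-0.003, -0.003, -1.0]]
contact_force: [0.4, -0.5, 0.3]
width: 0.34
```

>>> send_rows([
  {"slide":[0,0,0],"turn":[0,0,0],"claw":0.0},
  {"slide":[0,0,0],"turn":[0,0,0],"claw":0.0},
  {"slide":[0,0,0],"turn":[0,0,0],"claw":0.0},
  {"slide":[0,0,0],"turn":[0,0,0],"claw":0.0},
], force=20)

```text
t: 13.78
eef_pos: [0.4449, -0.003, 0.0853]
eef_rot: [[-0.13, 0.992, 0.002], [0.992, 0.13, -0.003], [-0.003, 0.001, -1.0]]
contact_force: [11.1, 0.7, -8.6]
width: 0.078
```

Run:
```python
from h import *
st()
```

```text
t 13.775 p [ 0.4449 -0.003   0.0853] yaw 7.47 F [11.1  0.7 -8.6] w 0.078 q [ 0.57  0.35 -0.72  2.13  0.34  0.77 -0.24]
```

>>> send_rows([
  {"slide":[0,0.01,0],"turn":[0,0,0],"claw":0.0},
  {"slide":[0,0.03,0],"turn":[0,0,0],"claw":0.0},
  {"slide":[0,0.055,0],"turn":[0,0,0],"claw":0.0},
  {"slide":[0,0.08,0],"turn":[0,0,0],"claw":0.0},
  {"slide":[0,0.1,0],"turn":[0,0,0],"claw":0.0},
])

```text
t: 14.4
eef_pos: [0.5447, 0.0104, 0.0852]
eef_rot: [[-0.13, 0.992, 0.0], [0.992, 0.13, -0.003], [-0.003, 0.0, -1.0]]
contact_force: [-4.1, 1.8, 0.8]
width: 0.078
```

>>> send_rows([
  {"slide":[0,0.02,0],"turn":[0,0,0],"claw":0.0},
  {"slide":[0,0.04,0],"turn":[0,0,0],"claw":0.0},
  {"slide":[0,0.055,0],"turn":[0,0,0],"claw":0.0},
  {"slide":[0,0.064,0],"turn":[0,0,0],"claw":0.0},
  {"slide":[0,0.068,0],"turn":[0,0,0],"claw":0.0},
])

```text
t: 15.02
eef_pos: [0.6124, 0.0196, 0.0852]
eef_rot: [[-0.13, 0.992, 0.0], [0.991, 0.13, -0.002], [-0.002, -0.0, -1.0]]
contact_force: [-3.2, 1.9, 3.1]
width: 0.078
```

Run:
```python
from h import *
o=st(); ex=np.array([np.cos(np.radians(7.6)),np.sin(np.radians(7.6)),0]); print("travel",ex@(o['eef_pos']-np.array([.4449,-.003,.085])))
```

```text
t 15.025 p [0.6124 0.0196 0.0852] yaw 7.48 F [-3.2  1.9  3.1] w 0.078 q [ 0.39  0.62 -0.64  1.73  0.44  0.95 -0.3 ]
travel 0.16902763047504463
```

>>> send_rows([
  {"slide":[0,0.004,0],"turn":[0,0,0],"claw":0.0},
  {"slide":[0,0.008,0],"turn":[0,0,0],"claw":0.0},
  {"slide":[0,0.011,0],"turn":[0,0,0],"claw":0.0},
  {"slide":[0,0.012,0],"turn":[0,0,0],"claw":0.0},
])

```text
t: 15.52
eef_pos: [0.6235, 0.0211, 0.0852]
eef_rot: [[-0.13, 0.991, -0.002], [0.991, 0.13, -0.003], [-0.003, -0.002, -1.0]]
contact_force: [-14.5, -0.3, 10.5]
width: 0.08
```

>>> send_rows([
  {"slide":[0,0.003,0],"turn":[0,0,0],"claw":0.0},
  {"slide":[0,0.004,0],"turn":[0,0,0],"claw":0.0},
])

```text
t: 15.78
eef_pos: [0.6236, 0.021, 0.0849]
eef_rot: [[-0.13, 0.991, -0.01], [0.991, 0.13, -0.005], [-0.004, -0.011, -1.0]]
contact_force: [-39.6, -3.4, 29.1]
width: 0.077
```

Run:
```python
from h import *
o=st(); ex=np.array([np.cos(np.radians(7.6)),np.sin(np.radians(7.6)),0]); print("travel",ex@(o['eef_pos']-np.array([.4449,-.003,.085])))
```

```text
t 15.775 p [0.6236 0.021  0.0849] yaw 7.48 F [-39.6  -3.4  29.1] w 0.077 q [ 0.37  0.64 -0.64  1.69  0.45  0.98 -0.3 ]
travel 0.18028967972697685
```

Travel is 0.180 m and the force rises to 40 N, so the drawer is home. Releasing and going straight up.

>>> send_rows([
  {"slide":[0,0.001,0],"turn":[0,0,0],"claw":0.32},
  {"slide":[0,0,0],"turn":[0,0,0],"claw":0.32},
  {"slide":[0,0,0],"turn":[0,0,0],"claw":0.32},
  {"slide":[0,0,-0.02],"turn":[0,0,0],"claw":0.32},
  {"slide":[0,0,-0.06],"turn":[0,0,0],"claw":0.32},
])

```text
t: 16.4
eef_pos: [0.6237, 0.0214, 0.1457]
eef_rot: [[-0.13, 0.991, -0.012], [0.991, 0.13, -0.005], [-0.003, -0.012, -1.0]]
contact_force: [-0.2, 0.6, -0.0]
width: 0.318
```

>>> send_rows([
  {"slide":[0,0,-0.04],"turn":[0,0,0],"claw":0.32},
  {"slide":[0,-0.03,-0.08],"turn":[0,0,0],"claw":0.32},
  {"slide":[0.05,-0.06,-0.1],"turn":[0,0,0],"claw":0.32},
  {"slide":[0.1,-0.09,-0.1],"turn":[0,0,0],"claw":0.32},
  {"slide":[0.15,-0.12,-0.1],"turn":[0,0,0],"claw":0.32},
])

```text
t: 17.02
eef_pos: [0.4853, 0.1564, 0.2483]
eef_rot: [[-0.131, 0.991, -0.01], [0.991, 0.13, -0.005], [-0.004, -0.01, -1.0]]
contact_force: [0.6, -0.3, 0.6]
width: 0.319
```

>>> send_rows([
  {"slide":[0.05,-0.01,0],"turn":[0,0,0],"claw":0.32},
  {"slide":[0.1,-0.02,0],"turn":[0,0,0],"claw":0.32},
  {"slide":[0.14,-0.02,0],"turn":[0,0,0],"claw":0.32},
  {"slide":[0.15,-0.02,0],"turn":[0,0,0],"claw":0.32},
])

```text
t: 17.52
eef_pos: [0.4449, 0.3051, 0.2492]
eef_rot: [[-0.134, 0.991, -0.009], [0.991, 0.134, -0.004], [-0.003, -0.009, -1.0]]
contact_force: [0.5, -0.6, 0.1]
width: 0.322
```

Run:
```python
from h import *
st()
for n in("side","top"):
    im=arm.camera(n)[:,:,::-1]; cv2.imwrite(f"pics/{n}8.png",im)
c=im[85:215,245:385]; cv2.imwrite("pics/top8c.png",cv2.resize(c,None,fx=4.5,fy=4.5,interpolation=cv2.INTER_CUBIC))
```

```text
t 17.525 p [0.4449 0.3051 0.2492] yaw 7.71 F [ 0.5 -0.6  0.1] w 0.322 q [ 0.06  0.34 -0.88  1.75  0.28  1.2  -0.76]
```

View pics/side8.png

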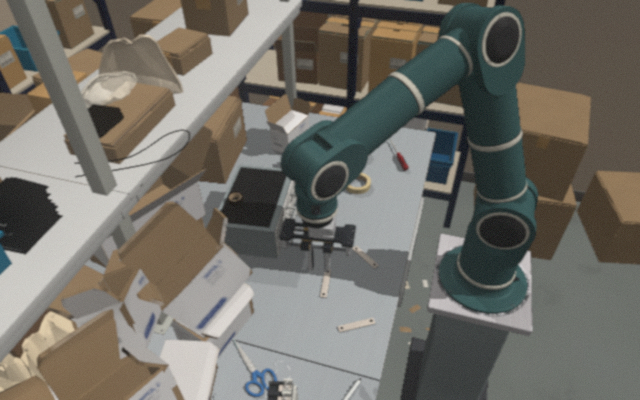

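View pics/top8c.png

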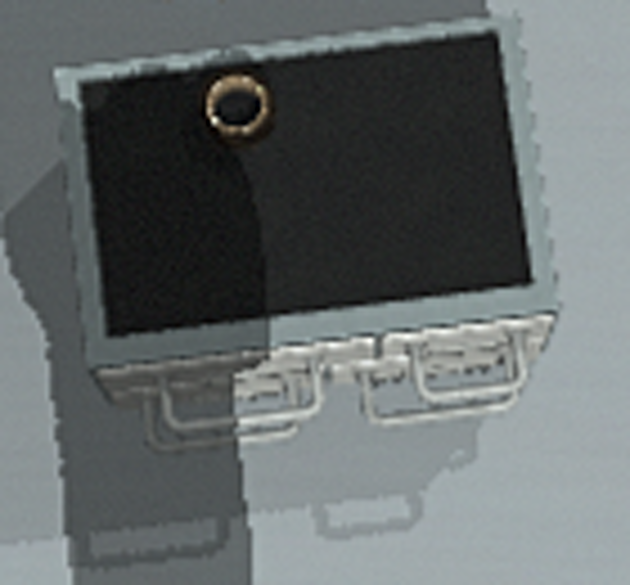

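View pics/top8.png

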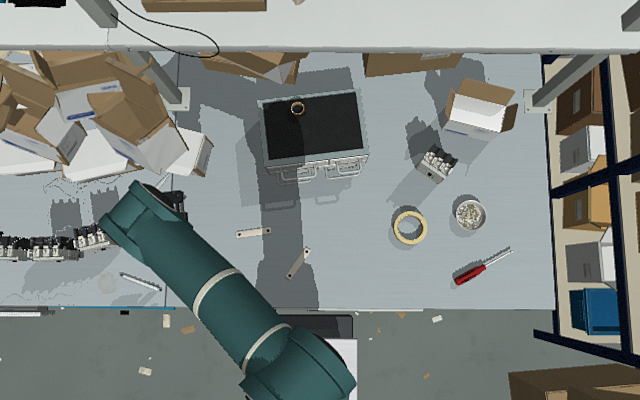

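The drawer is shut: its bar sits at the start position or about 1 px closer in. The narrow drawer and bystanders look unmoved, and the gripper is clear with no contact force. Handing in.

Run:
```python
from h import *
print(arm.close_job())
```

```text
the job is handed in; nothing more can be done
None
```

The copper link is flat in the rear bay of the wide top drawer, the drawer is pushed home, and the job was handed in at about 17.6 s. No verdict came back.

- **Choice of link:** I took the look-alike farthest from the base, at 0.584 m. The other three were at 0.50, 0.44 and 0.38 m.
- **Drawer out:** I pulled it by its bow handle to the stop: 0.179 m of travel, then 33 N of resistance.
- **Link in the bay:** I lowered it until the floor pushed back with 8 N, then opened the fingers slightly and rose. Both cameras showed it lying flat behind the divider before I closed the drawer. I could not see it after that.
- **Drawer home:** I pushed it in by the handle, 0.180 m of travel until it met about 40 N. The last pictures show it shut.
- **The rest of the bench:** by eye in the last pictures, the narrow drawer is shut and the tape, breaker and dish have not moved. The gripper was clear, with contact force near zero.

Two checks disagreed. The camera put the open drawer's bar about 3.7 mm from where the gripper felt it. I placed the link using the average, well inside the 34 mm allowance. The end stops also produced vertical forces of about 30 N at the wrist, below the 120 N limit.

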